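Check the seed counter's scale: load the check weight and hold the brake slide at the mark

ROBOT

A 6-joint arm with a two-finger parallel gripper is mounted at the origin on the work surface. World frame = base frame: x ahead of the robot, y to its left, z up, the work surface at z = 0. Lengths are in mm, angles in rad, forces in N, time in s.
With the tool pointing down it reaches from about 275 to 750 mm from the base axis. Payload 10.2 kg.
Tool frame: the origin (TCP) lies midway between the tips of the shut fingers; the grasp point (between the pads) lies 19 mm behind it (ctrl.tcp_to_grasp is the z of the grasp point in the tool frame, in mm); z points along the fingers, y is the direction in which the jaws open and shut (so a half turn about z gives the same grasp; the last joint's range is limited). The gripper opens to 85 mm and grips with 20 to 120 N. Pads are 22 mm wide; open, the fingers measure 114 mm over their backs; the gripper's body (76 mm by 85 mm) begins 54 mm behind the grasp point. The pads swing forward as they close: fully open they stand 13 mm farther back than shut.
Start: joints at [-1.406, 0.313, 1.498, -0, 1.331, -0.223], TCP at [198.518, -486.026, 231.294] pointing down, gripper open.
Joint ranges: [-2.94, 2.94], [-0.97, 2.17], [0.19, 2.56], [-1.23, 4.37], [0.02, 3.11], [-2.88, 2.88]. Speed limits (rad/s): [2.39, 2.39, 3.01, 3.14, 3.14, 3.14].

INTERFACE

Orientations are given as a unit quaternion [w, x, y, z].
In Python, from rig import sensors, capture, order, ctrl gives the robot as it stands. The module is installed in compiled form; this text tells all that it offers.
- The arm moves only by the tool play_rows, never from a script. Its argument "deltas" is a list of rows, each a list of 7 numbers: the shift along the world's x, y, z in units of 40 mm (1.0 is 40 mm), then the turn, a rotation vector about the world's x, y, z in units of 6 degrees (1.0 is 6 degrees), then the opening, from -1 (shut) to 1 (fully open). A call has 1 to 8 rows; each row shifts and turns the commanded pose from where the row before left it; what a row does not reach is not made up. A row lasts 1/12 s, in which the tool goes at most 41.7 mm and 7.16 degrees, less where a joint would pass 70% of its speed; a pose out of reach is approached as far as the arm can. A call is refused whole if a number of a shift passes 1 or a number of a turn 1, either way. A call with a gripper value outside its range is refused whole. The fingers move at their own pace and stop on an object; "squeeze" is the grip in N (left out, the last holds). Time passes only in rows, so rows that do not move let the fingers close. It gives the time, the measured TCP pose, the force and the opening at its end, in the units of the state.
- sensors.sense(): the state, without advancing time (a new reading comes with each control period).
- capture(name): name is "scene" or "top"; returns a dict with "pixels" (420x560x3 uint8, red, green, blue), "z_map" (420x560 float32, mm along the optical axis (not along the pixel's ray), 0 where there is no reading), "fx", "fy", "cx", "cy" (pixels), "eye" and "rotation" of the camera in the world. Camera axes: x right, y down, z forward; pixel columns grow to the right and rows downward; lengths in mm; the calibration is good to about 2 mm. A picture is of the moment at which its call begins.
- order.finish_job(): hands the job in, once; it reports no verdict.
The state is a dict: "time_s": time; "joints": joint angles; "dq": joint speeds; "tau": joint torques, N m; "eef_pos": TCP position; "ee_rot": TCP orientation; "force": force on the tool from outside, world axes, zero at the start; "wrist_torque": the same for the moment, N m; "grip_width": opening from 0.0 (shut) to 1.0 (fully open).
Only numpy, scipy, OpenCV 4.12 (cv2) and the standard library are available. Lean on these libraries where they do the work, as an engineer would, in place of code of your own. Each camera call takes 0.05 s, during which the arm holds its last target. There are 200 camera calls.

TASK

Check the shop scale: stand the large brass check weight upright in the middle of the scale's round pan, inside the blue ring, lowering it gently so that the pan is not banged down to its stop, and let go of it. Only then pull the red knob of the spring-return brake slide straight out until its yellow pointer lies over the blue band of the mark, and keep it there: the slide springs back if released, so finish while still holding the knob at the mark. Leave the small steel weight and the jar where they stand.

Things in the scene. Friction and masses are not known exactly. Their poses are not given: they have to be found in the camera images.
- scale: Green counter scale, fixed; housing 200 (x) x 220 (y) x 70 mm high, origin at the centre of its underside, z up; a 150 mm round pan above its centre. The brake slide, a level rod at 36 mm height, comes out of the middle of its -y side. A black guide rail (20 mm wide, top 24 mm above the table) runs beside it, centred 36 mm to its +x side, to 258 mm from the origin
- pan_center (a point): Centre of the pan's upper face, 95 mm above the table when empty; a blue ring of 62 mm inside and 70 mm outside diameter is drawn round it
- pan (a joint): Downward travel of the sprung pan, m: 0 when empty, about 0.006 under the brass weight (0.8 N per mm, 2 N preload less the pan's own weight), hard stop at 0.016
- slide (a joint): How far the brake slide is pulled out along the scale's -y, m: 0 home, to a stop at 0.075. A spring pulls it home: about 3.5 N at 0 rising by 1.1 N per 10 mm
- knob_center (a point): A point to grip the red knob: on its upright axis, 68 mm above the table. The knob is a square block 24 x 24 mm, sides along the scale's x and y, from 29 to 91 mm above the table; at home its axis is 60 mm from the housing's side, level with the pan's centre in the scale's x. It moves along the scale's -y
- pointer (a point): Underside of the yellow pointer (a bar 4 mm wide in the scale's y) where it passes over the middle of the guide rail, 36 mm to the scale's +x side of the knob's axis, 29 mm above the table; moves with the slide
- mark: White clip 26 x 26 mm fixed on the guide rail, origin at the middle of the rail's top, with a blue band 12 mm wide (along y) across its middle; axes parallel to the scale's. The slide is at the mark when the pointer has the same place along the scale's y as this origin: 30 to 55 mm of pull, different each time
- brass_weight_center (a point): Large brass check weight, 500 g, upright: round body 38 mm across and 50 mm high with a 26 mm wide knob on a neck above, 70 mm high in all; this point is on its axis half-way up, 35 mm above its underside, its z along the axis
- steel_weight_center (a point): Small steel weight, 28 mm across, 52 mm high, half-way up its axis (leave alone)
- jar_center (a point): Jar with a green lid, 60 mm across, 75 mm high, half-way up its axis (leave alone)
Mind the look-alikes: they are no part of the job. Of the things that look like the part that bears brass_weight_center, the largest one is meant.

How it is judged:
By the outcome, as a careful person would: the job done as asked, in the order asked, and still so for the second after the job is handed in, while the arm keeps its last pose, push and grip.
It also fails if it takes over 51 s, if anything falls off the work surface, if the arm or the gripper's body presses on something with over 40 N, if the wrist force passes 120 N, or if a joint passes its speed limit or range.

## Working session

There is one attempt and no reset: what is moved stays moved. The work goes in short steps, Python scripts to look and compute and a tool call to move; the robot and the scene stay as the last step left them, time stands still between calls to the robot, and variables do not carry over. Pictures are saved under pics/ and viewed, about 8 in all and at most 12, crops included, and the job is handed in when it is done.

Besides the shell and the picture viewer there is one more tool, called after "Call:" as a command line: name --pt "numbers of a row" for each row, then --argument value for the rest. play_rows: Moves the arm, as the interface text tells. Its arguments: {"type":"object","properties":{"deltas":{"type":"array","items":{"type":"array","items":{"type":"number"}}},"squeeze":{"type":"number"}},"required":["deltas"]}

```bash
mkdir -p pics
cat > h.py <<'E'
import numpy as np, cv2
from rig import sensors, capture, order, ctrl
def save(c,n): cv2.imwrite('pics/'+n,c['pixels'][:,:,::-1])
def pts(c):
    z=c['z_map'];v,u=np.mgrid[:z.shape[0],:z.shape[1]]
    P=np.stack([(u-c['cx'])/c['fx']*z,(v-c['cy'])/c['fy']*z,z],-1)
    W=P@np.array(c['rotation']).T+np.array(c['eye']); W[z==0]=np.nan
    return W
def ray(c,u,v,h):
    d=np.array(c['rotation'])@np.array([(u-c['cx'])/c['fx'],(v-c['cy'])/c['fy'],1]);e=np.array(c['eye'])
    return e+d*(h-e[2])/d[2]
E
python3 - <<'E'
from h import *
a=capture('scene');b=capture('top')
cv2.imwrite('pics/a.png',cv2.resize(a['pixels'][:,:,::-1],(800,600)));cv2.imwrite('pics/b.png',cv2.resize(b['pixels'][:,:,::-1],(800,600)))
import pickle;pickle.dump((a,b),open('ab.pkl','wb'))
print(sensors.sense(),ctrl.tcp_to_grasp)
for c in(a,b):print(c['eye'],c['rotation'],c['fx'],c['cx'],c['cy'])
E
```

```text
{'time_s': 0.1, 'joints': array([-1.40640614e+00,  3.13420660e-01,  1.49834704e+00,  1.73341559e-05,
        1.33103137e+00, -2.23431331e-01]), 'dq': array([-0.00244455, -0.0003762 , -0.00224525,  0.00013644, -0.00041374,
        0.002264  ]), 'tau': array([ 3.32405456e-03, -4.12900829e+01, -2.60144055e+01, -1.37403417e-04,
        2.97334918e-03,  4.21192425e-06]), 'eef_pos': array([ 198.47951661, -485.78678803,  230.78398887]), 'ee_rot': array([-6.02699596e-04,  9.81258365e-01,  1.92695765e-01,  2.62187782e-05]), 'force': array([-0.68519424, -0.22396336, -0.19483245]), 'wrist_torque': array([-0.00930668,  0.02094064, -0.02317127]), 'grip_width': 0.9962905360613128} -18.700000000000003
[1068.67925955  239.87166995  982.53050264] [-0.14874869  0.51330505  0.80833027 -0.24696949] 470.38761721504244 265.33161602219013 204.245665913559
[ 395.76168478  -36.99801247 1222.29574281] [ 0.05179697 -0.69784891  0.71319498 -0.04095002] 514.974373730052 275.118207588591 216.93397774018942
```

View pics/a.png

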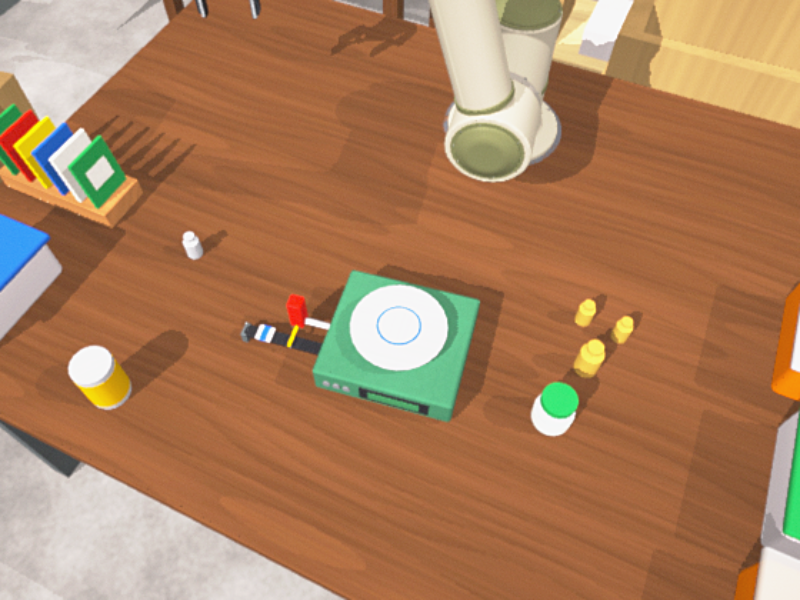

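View pics/b.png

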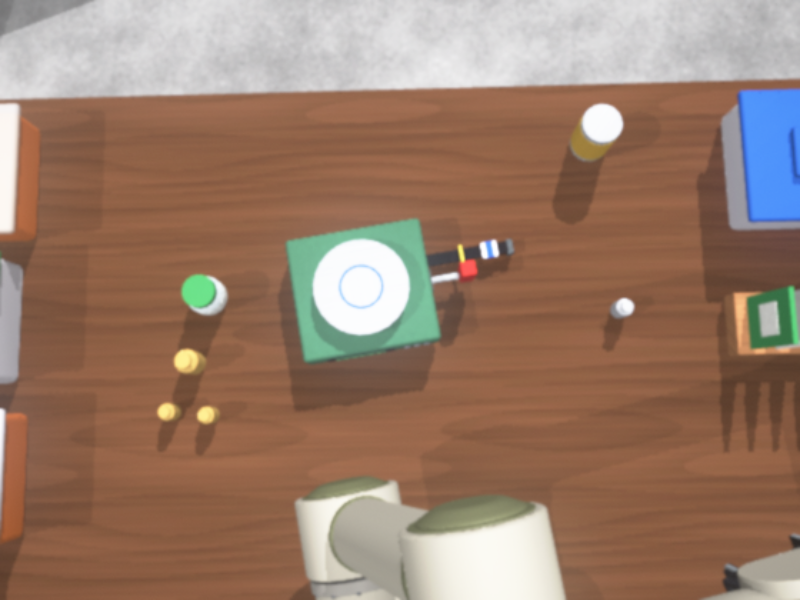

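The brass look-alikes (scene/top pixels, 800x600 pictures) are A (587,313)/(207,414), B (624,329)/(169,411) and C (591,357)/(189,362). C looks largest. The yellow jar at (100,375) and the pointer at (293,336) share the colour but aren't weights. Next I'll measure and check C in a crop.

```bash
cat >> h.py <<'E'
from scipy.spatial.transform import Rotation as Ro
def fix(c):
    r=np.array(c['rotation'])
    if r.size==4: c['rotation']=Ro.from_quat(r,scalar_first=True).as_matrix()
    return c
def blobs(c,lo,hi,amin=12):
    m=cv2.inRange(cv2.cvtColor(c['pixels'],cv2.COLOR_RGB2HSV),np.array(lo),np.array(hi))
    n,L,S,C=cv2.connectedComponentsWithStats(m)
    return [(C[i],S[i],L==i) for i in range(1,n) if S[i,4]>=amin]
COL=dict(yellow=((18,110,110),(34,255,255)),red=((0,200,120),(4,255,255)),green=((50,120,50),(85,255,255)),blue=((98,70,80),(120,255,255)))
E
python3 - <<'E'
from h import *
import pickle
A=pickle.load(open('ab.pkl','rb'))
for n,c in zip(('scene','top'),A):
    fix(c);W=pts(c);print(n,c['eye'],c['rotation'][:,2])
    for k,(lo,hi) in COL.items():
        for C,S,m in blobs(c,lo,hi):
            P=W[m];P=P[~np.isnan(P[:,0])]
            if len(P) and 200<np.median(P[:,0])<800 and abs(np.median(P[:,1]))<420:
                zt=np.percentile(P[:,2],95);T=P[P[:,2]>zt-5]
                print(k,C.round(1),S[4],'med',np.median(P,0).round(),'zmax',zt.round(1),'top mid',((T.min(0)+T.max(0))/2).round(1),'ext',np.ptp(T,axis=0).round())
x=A[0]['pixels'][200:310,360:480,::-1];y=A[1]['pixels'][150:250,180:370,::-1]
x=cv2.resize(x,(390,360),interpolation=2);y=cv2.resize(y,None,fx=4,fy=4,interpolation=2)
o=np.zeros((600,800,3),np.uint8);
o[:400,:760]=y
cv2.imwrite('pics/c.png',o)
cv2.imwrite('pics/d.png',cv2.resize(A[0]['pixels'][200:310,360:480,::-1],(600,550),interpolation=2))
E
```

```text
scene [1068.67925955  239.87166995  982.53050264] [-0.4940175  -0.24655891 -0.8337598 ]
yellow [409.5 218.6] 196 med [400. 285.  34.] zmax 50.9 top mid [393.2 286.3  49.9] ext [17. 17.  7.]
yellow [435.4 230.4] 200 med [407. 349.  35.] zmax 50.9 top mid [399.  349.9  49.8] ext [20. 17.  7.]
yellow [204.3 235. ] 61 med [ 640. -134.   30.] zmax 35.0 top mid [ 641.8 -132.3   33.4] ext [39.  7.  7.]
yellow [412.4 250.7] 406 med [490. 314.  50.] zmax 71.5 top mid [479.1 315.3  70.6] ext [27. 23.  8.]
red [207.5 216.8] 237 med [ 620. -133.   79.] zmax 93.1 top mid [ 612.6 -135.9   92. ] ext [25. 24.  8.]
green [255.4 225.6] 580 med [596. -53.  70.] zmax 72.8 top mid [585.   13.4  72.4] ext [186. 202.   9.]
green [305.6 209.9] 36 med [501.  64.  70.] zmax 73.0 top mid [507.1  59.3  72.4] ext [33. 61.  8.]
green [316.8 207. ] 23 med [483.  84.  70.] zmax 72.4 top mid [487.   79.4  70.6] ext [14. 36.  6.]
green [331.8 212. ] 17 med [482. 118.  70.] zmax 73.5 top mid [482.7 117.2  71.2] ext [14. 10.  5.]
green [330.8 223.4] 14 med [512. 127.  68.] zmax 70.9 top mid [512.1 125.6  68.9] ext [27.
[... 1721 characters left out ...]
[ 395.76168478  -36.99801247 1222.29574281] [ 0.13103653  0.01388222 -0.99128034]
yellow [322.3 176.4] 50 med [ 647. -133.   27.] zmax 33.9 top mid [ 646.6 -133.9   32.2] ext [26.  7.  6.]
yellow [133.6 253.4] 201 med [473. 302.  50.] zmax 70.6 top mid [477.3 311.8  69.7] ext [25. 24.  8.]
yellow [118.6 287.8] 118 med [396. 340.  37.] zmax 51.6 top mid [397.7 346.8  50.1] ext [16. 18.  6.]
yellow [145.7 290.2] 106 med [390. 277.  36.] zmax 51.2 top mid [391.9 283.1  50.3] ext [16. 16.  6.]
green [138.7 203.4] 369 med [585. 287.  75.] zmax 78.9 top mid [585.3 287.6  78.2] ext [48. 48.  8.]
blue [342.2 174.2] 44 med [ 652. -181.   27.] zmax 30.6 top mid [ 652.4 -180.2   30. ] ext [25. 10.  8.]
```

View pics/d.png

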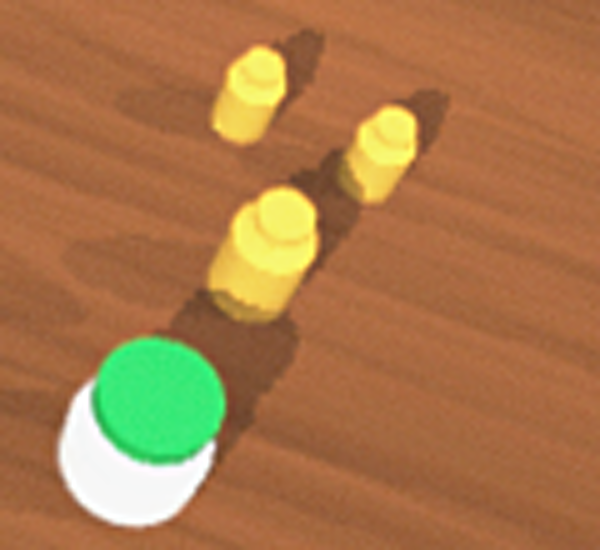

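View pics/c.png

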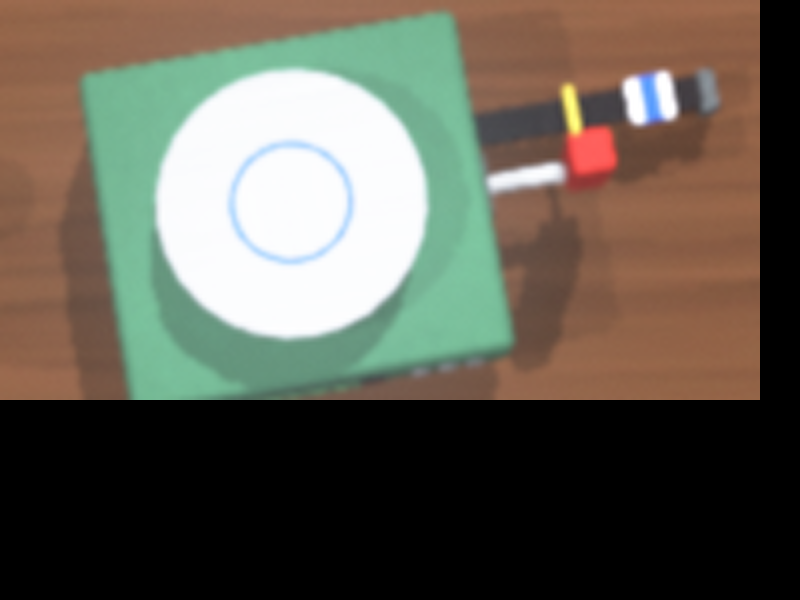

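C is confirmed as the large brass weight: it is clearly bigger than the two above it in the crop. The top crop shows the ring centre at (291,202), the red knob at (591,157), the yellow pointer at (571,108) and the blue band at (651,97). Next I'll refine the geometry.

```bash
cat >> h.py <<'E'
def meas(c,nm):
    fix(c);W=pts(c);R={}
    hsv=cv2.cvtColor(c['pixels'],cv2.COLOR_RGB2HSV);ok=np.nan_to_num(W)
    x,y,z=ok[...,0],ok[...,1],ok[...,2]
    def first(m): 
        n,L,S,C=cv2.connectedComponentsWithStats(m.astype(np.uint8));i=1+np.argmax(S[1:,4]);return L==i
    def poly(m,h):
        k=cv2.findContours(m.astype(np.uint8),0,cv2.CHAIN_APPROX_NONE)[0];k=max(k,key=len)[:,0]
        return np.array([ray(c,u,v,h)[:2] for u,v in k],np.float32)
    reg=(abs(x-585)<110)&(abs(y-30)<110)
    p=first(reg&(hsv[...,1]<60)&(hsv[...,2]>180)&(z>85)); q=first(cv2.morphologyEx(p.astype(np.uint8),cv2.MORPH_CLOSE,np.ones((5,5)))>0)
    P=poly(q,95);R['pan']=cv2.fitEllipse(P)
    r=cv2.inRange(hsv,np.array((98,30,80)),np.array((120,255,255)))>0
    P=poly(first(r&reg&(z>85)),95);R['ring']=cv2.fitEllipse(P)
    red=((hsv[...,0]<8)|(hsv[...,0]>174))&(hsv[...,1]>150)&(hsv[...,2]>120)&(z>85)&(y<-100)&(y>-260)&(x>500)
    if red.sum()>20:
        R['knob']=cv2.minAreaRect(poly(first(red),91))
    b=r&(y<-140)&(y>-260)&(z<50)&(x>600)&(x<700); 
    if b.sum()>10:R['band']=cv2.minAreaRect(poly(first(b),27))
    ye=cv2.inRange(hsv,np.array((20,110,110)),np.array((34,255,255)))>0
    b=ye&(y<-100)&(y>-260)&(z<60)&(x>600)&(x<700)
    if b.sum()>10:R['pointer']=cv2.minAreaRect(poly(first(b),32))
    for k,v in R.items(): print(nm,k,np.round(v[0],1),np.round(v[1],1),round(v[2],1))
    return R
E
python3 - <<'E'
from h import *
import pickle
A=pickle.load(open('ab.pkl','rb'))
for n,c in zip(('scene','top'),A):
    meas(c,n)
    fix(c);W=pts(c);hsv=cv2.cvtColor(c['pixels'],cv2.COLOR_RGB2HSV)
    g=(hsv[...,0]>50)&(hsv[...,0]<90)&(hsv[...,1]>60)&(abs(W[...,2]-70)<5)&(abs(W[...,1]-30)<170)&(W[...,0]>450)&(W[...,0]<740)&(W[...,1]<170)
    P=W[g][:,:2].astype(np.float32);print('house',cv2.minAreaRect(P))
E
```

```text
scene pan [587.   31.1] [147.  148.3] 107.6
scene ring [585.2  30.2] [67.4 67.8] 74.5
scene knob [ 614.  -134.2] [28. 25.] 13.7
scene band [ 654.2 -179.2] [29.4 11. ] 11.3
scene pointer [ 642.5 -133.4] [39.7  9. ] 8.4
house ((586.2858276367188, 31.003250122070312), (201.30751037597656, 219.50247192382812), 8.684218406677246)
top pan [584.   27.5] [147.1 147.3] 77.1
top ring [583.9  28.5] [67.6 68.3] 147.5
top knob [ 609.4 -139.9] [24.6 23.8] 7.4
top band [ 651.9 -180.5] [26.8 12. ] 12.9
top pointer [ 646.4 -133.4] [27.1  9.7] 7.4
house ((582.5037841796875, 27.855575561523438), (197.19515991210938, 218.05540466308594), 8.550753593444824)
```

Call:
play_rows --pt "0.3 0.8 0 0 0 0.8 1" --pt "0.3 0.8 0 0 0 0.8 1" --pt "0.3 0.8 0 0 0 0.8 1" --pt "0.3 0.8 0 0 0 0.8 1" --pt "0.3 0.8 0 0 0 0.8 1" --pt "0.3 0.8 0 0 0 0.8 1" --pt "0.3 0.8 0 0 0 0.8 1" --pt "0.3 0.8 0 0 0 0.8 1" --squeeze 40

```text
time_s: 0.77
eef_pos: [294.6, -228.3, 231.1]
ee_rot: [-0.0, 0.862, 0.506, 0.0]
force: [0.6, -0.2, 0.3]
grip_width: 0.998
```

Call:
play_rows --pt "0.3 0.8 0 0 0 0.8 1" --pt "0.3 0.8 0 0 0 0.8 1" --pt "0.3 0.8 0 0 0 0.8 1" --pt "0.3 0.8 0 0 0 0.8 1" --pt "0.3 0.8 0 0 0 0.8 1" --pt "0.3 0.8 0 0 0 0.8 1" --pt "0.3 0.8 0 0 0 0.8 1" --pt "0.3 0.8 0 0 0 0.8 1"

```text
time_s: 1.43
eef_pos: [390.6, 27.8, 231.3]
ee_rot: [0.0, 0.648, 0.762, -0.0]
force: [1.4, -0.5, 0.8]
grip_width: 1.001
```

```bash
cat >> h.py <<'E'
def st():
    s=sensors.sense();w,x,y,z=s['ee_rot'];M=Ro.from_quat([x,y,z,w]).as_matrix()
    print(s['time_s'],'pos',s['eef_pos'].round(1),'jaw',M[:,1].round(3),'tool z',M[:,2].round(3),'ang',np.degrees(np.arctan2(M[1,1],M[0,1])).round(2),'F',s['force'].round(1),'g',round(s['grip_width'],3),'q',s['joints'].round(2))
    return s
E
python3 -c "from h import *;st()"
```

```text
1.4333 pos [390.6  27.8 231.3] jaw [0.987 0.161 0.   ] tool z [ 0. -0. -1.] ang 9.26 F [ 1.4 -0.5  0.8] g 1.001 q [-0.23  0.01  1.86 -0.    1.27 -0.39]
```

Call:
play_rows --pt "0.28 0.89 0 0 0 -0.1 1" --pt "0.28 0.89 0 0 0 0 1" --pt "0.28 0.89 0 0 0 0 1" --pt "0.27 0.89 0 0 0 0 1" --pt "0.27 0.89 -0.2 0 0 0 1" --pt "0.27 0.89 -0.5 0 0 0 1" --pt "0.27 0.9 -0.8 0 0 0 1" --pt "0.27 0.9 -0.8 0 0 0 1"

```text
time_s: 2.1
eef_pos: [474.7, 301.8, 148.4]
ee_rot: [0.0, 0.653, 0.757, 0.0]
force: [0.7, -1.3, 0.0]
grip_width: 1.003
```

Run:
```python
from h import *
st()
a=fix(capture('scene'));b=fix(capture('top'))
o=np.zeros((400,800,3),np.uint8)
o[:,:400]=cv2.resize(a['pixels'][150:300,340:490,::-1],(400,400),interpolation=2);o[:,400:]=cv2.resize(b['pixels'][170:320,70:220,::-1],(400,400),interpolation=2)
cv2.imwrite('pics/e.png',o)
```

```text
2.1 pos [474.7 301.8 148.4] jaw [0.989 0.147 0.001] tool z [ 0.001  0.    -1.   ] ang 8.46 F [ 0.7 -1.3  0. ] g 1.003 q [ 0.36  0.47  1.5  -0.    1.17  0.21]
```

View pics/e.png

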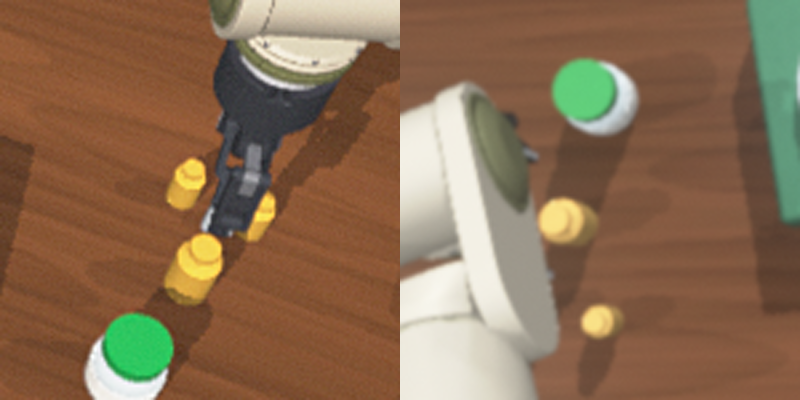

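The crop shows brass weight C at (193,268) left, directly ahead of the open fingers, with jar and look-alikes clear. I'll settle and check the pose.

Call:
play_rows --pt "0 0 0 0 0 0 1" --pt "0 0 0 0 0 0 1"

```text
time_s: 2.37
eef_pos: [474.8, 299.5, 150.3]
ee_rot: [0.0, 0.653, 0.757, 0.0]
force: [0.2, -0.7, 1.3]
grip_width: 1.0
```

Call:
play_rows --pt "0.04 0.18 0 0 0 0 1" --pt "0.04 0.17 0 0 0 0 1" --pt "0 0 -0.6 0 0 0 1" --pt "0 0 -0.6 0 0 0 1" --pt "0 0 -0.6 0 0 0 1" --pt "0 0 -0.6 0 0 0 1" --pt "0 0 -0.6 0 0 0 1" --pt "0 0 0 0 0 0 1"

```text
time_s: 3.03
eef_pos: [476.1, 313.1, 26.3]
ee_rot: [-0.001, 0.654, 0.757, -0.003]
force: [-1.1, -0.5, -1.1]
grip_width: 0.998
```

```bash
python3 -c "
from h import *
st()
a=fix(capture('scene'))
cv2.imwrite('pics/f.png',cv2.resize(a['pixels'][170:300,350:480,::-1],(520,520),interpolation=2))"
```

```text
3.0333 pos [476.1 313.1  26.3] jaw [ 0.989  0.146 -0.006] tool z [-0.006 -0.002 -1.   ] ang 8.38 F [-1.1 -0.5 -1.1] g 0.998 q [0.38 0.65 1.57 0.   0.93 0.23]
```

View pics/f.png

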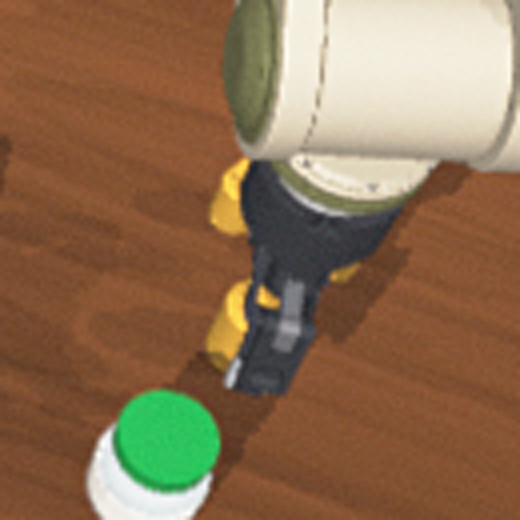

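```bash
python3 -c "
from h import *
a=fix(capture('scene'))
def pr(p):
    q=a['rotation'].T@(np.array(p)-a['eye']);u=q[0]/q[2]*a['fx']+a['cx'];v=q[1]/q[2]*a['fy']+a['cy'];return ((np.array([u-350,v-170]))*4).round()
s=st();e=s['eef_pos'];j=np.array([.989,.146,0])
print('fingertip pad',pr([*(e+42*j)[:2],39]),'back',pr([*(e+57*j)[:2],39]),'wt bottom',pr([478,313.5,0]),'wt top',pr([478,313.5,70]))
W=pts(a)
for u,v in((270,385),(285,350),(235,378),(240,330),(290,310)):print((u,v),W[170+v//4,350+u//4].round())
"
```

```text
3.1333 pos [478.2 314.   30.5] jaw [0.989 0.146 0.001] tool z [ 0.001  0.    -1.   ] ang 8.4 F [-0.1  0.8  0.4] g 0.996 q [0.38 0.64 1.56 0.   0.94 0.23]
fingertip pad [242. 380.] back [238. 403.] wt bottom [234. 346.] wt top [265. 288.]
(270, 385) [550. 328.  97.]
(285, 350) [548. 327. 132.]
(235, 378) [529. 313.  55.]
(240, 330) [498. 309.  53.]
(290, 310) [533. 321. 145.]
```

Call:
play_rows --pt "0 0 -0.25 0 0 0 1" --pt "0 0 -0.2 0 0 0 1" --pt "0 0 0 0 0 0 0.5" --pt "0 0 0 0 0 0 0.2" --pt "0 0 0 0 0 0 -0.1" --pt "0 0 0 0 0 0 -0.4" --pt "0 0 0 0 0 0 -1" --pt "0 0 0 0 0 0 -1" --squeeze 40

```text
time_s: 3.8
eef_pos: [477.8, 314.0, 12.2]
ee_rot: [0.0, 0.653, 0.757, 0.0]
force: [-2.1, -1.4, 5.3]
grip_width: 0.432
```

Call:
play_rows --pt "0 0 0 0 0 0 -1" --pt "0 0 0 0 0 0 -1" --pt "0 0 0 0 0 0 -1" --pt "0 0 0 0 0 0 -1"

```text
time_s: 4.13
eef_pos: [477.9, 314.0, 12.2]
ee_rot: [0.0, 0.653, 0.757, 0.0]
force: [-2.4, -1.0, 5.4]
grip_width: 0.432
```

Call:
play_rows --pt "0 0 0.2 0 0 0 -1" --pt "0 0 0.5 0 0 0 -1" --pt "0 0 0.6 0 0 0 -1" --pt "0 0 0.6 0 0 0 -1" --pt "0 0 0.6 0 0 0 -1" --pt "0 0 0.6 0 0 0 -1" --pt "0 0 0.4 0 0 0 -1" --pt "0 0 0 0 0 0 -1"

```text
time_s: 4.8
eef_pos: [479.0, 314.4, 155.0]
ee_rot: [0.001, 0.653, 0.757, 0.003]
force: [0.7, -0.3, -5.1]
grip_width: 0.433
```

Call:
play_rows --pt "0.1 -0.3 0 0 0 0 -1" --pt "0.2 -0.5 0 0 0 0 -1" --pt "0.23 -0.6 0 0 0 0 -1" --pt "0.23 -0.6 0 0 0 0 -1" --pt "0.23 -0.6 0 0 0 0 -1" --pt "0.23 -0.6 0 0 0 0 -1" --pt "0.23 -0.6 0 0 0 0 -1" --pt "0.23 -0.6 0 0 0 0 -1"

```text
time_s: 5.47
eef_pos: [544.5, 135.8, 149.6]
ee_rot: [-0.001, 0.653, 0.757, -0.001]
force: [1.0, 0.6, -5.8]
grip_width: 0.435
```

Call:
play_rows --pt "0.23 -0.6 0 0 0 0 -1" --pt "0.23 -0.6 0 0 0 0 -1" --pt "0.2 -0.5 0 0 0 0 -1" --pt "0.15 -0.4 0 0 0 0 -1" --pt "0 0 0 0 0 0 -1" --pt "0 0 0 0 0 0 -1" --pt "0 0 0 0 0 0 -1"

```text
time_s: 6.05
eef_pos: [576.6, 54.0, 150.3]
ee_rot: [-0.001, 0.653, 0.757, -0.001]
force: [0.3, 0.5, -5.3]
grip_width: 0.434
```

```bash
python3 -c "from h import *;st()"
```

```text
6.05 pos [576.6  54.  150.3] jaw [ 0.989  0.146 -0.002] tool z [-0.002  0.    -1.   ] ang 8.42 F [ 0.3  0.5 -5.3] g 0.434 q [-0.11  0.5   1.44  0.    1.2  -0.26]
```

Call:
play_rows --pt "0.1 -0.3 0 0 0 0 -1" --pt "0.11 -0.32 0 0 0 0 -1" --pt "0 0 0 0 0 0 -1" --pt "0 0 0 0 0 0 -1" --pt "0 0 0 0 0 0 -1"

```text
time_s: 6.47
eef_pos: [585.7, 29.0, 151.4]
ee_rot: [-0.0, 0.653, 0.757, -0.0]
force: [-0.2, 0.1, -4.3]
grip_width: 0.433
```

Run:
```python
from h import *
st()
a=fix(capture('scene'));b=fix(capture('top'))
o=np.zeros((400,800,3),np.uint8)
o[:,:400]=cv2.resize(a['pixels'][150:300,200:350,::-1],(400,400),interpolation=2);o[:,400:]=cv2.resize(b['pixels'][120:270,190:340,::-1],(400,400),interpolation=2)
cv2.imwrite('pics/g.png',o)
W=pts(a);bl=[q for q in blobs(a,(18,110,80),(34,255,255)) if 240<q[0][0]<320]
for C,S,m in bl: print(C,S, np.nanmedian(W[m],0),np.nanmin(W[m][:,2]))
```

```text
6.4667 pos [585.7  29.  151.4] jaw [ 0.989  0.146 -0.   ] tool z [-0.  0. -1.] ang 8.41 F [-0.2  0.1 -4.3] g 0.433 q [-0.15  0.52  1.41  0.    1.21 -0.3 ]
[284.69230769 212.23076923] [282 200   6  23  91] [595.17479783  46.18961936 179.68715968] 146.75393673194105
```

View pics/g.png

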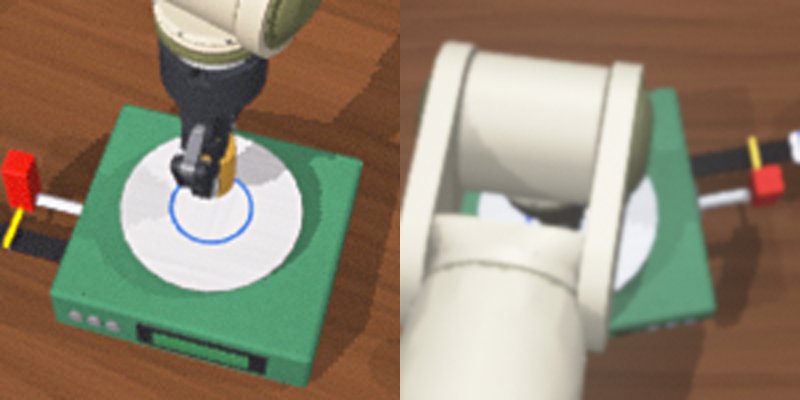

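Call:
play_rows --pt "0 0 -0.2 0 0 0 -1" --pt "0 0 -0.25 0 0 0 -1" --pt "0 0 -0.2 0 0 0 -1" --pt "0 0 -0.15 0 0 0 -1" --pt "0 0 -0.1 0 0 0 -1" --pt "0 0 0 0 0 0 -1" --pt "0 0 0 0 0 0 -1"

```text
time_s: 7.15
eef_pos: [585.8, 29.1, 115.4]
ee_rot: [-0.0, 0.653, 0.757, -0.0]
force: [0.5, 0.2, -4.9]
grip_width: 0.432
```

Call:
play_rows --pt "0 0 -0.025 0 0 0 -1" --pt "0 0 -0.025 0 0 0 -1" --pt "0 0 -0.025 0 0 0 -1" --pt "0 0 -0.025 0 0 0 -1" --pt "0 0 -0.025 0 0 0 -1" --pt "0 0 -0.025 0 0 0 -1" --pt "0 0 0 0 0 0 -1"

```text
time_s: 7.73
eef_pos: [585.7, 29.1, 109.3]
ee_rot: [-0.0, 0.653, 0.757, -0.0]
force: [-0.5, -0.2, -4.6]
grip_width: 0.43
```

Call:
play_rows --pt "0 0 -0.025 0 0 0 -1" --pt "0 0 -0.025 0 0 0 -1" --pt "0 0 -0.025 0 0 0 -1" --pt "0 0 -0.025 0 0 0 -1" --pt "0 0 -0.025 0 0 0 -1" --pt "0 0 0 0 0 0 -1"

```text
time_s: 8.23
eef_pos: [585.9, 29.0, 104.6]
ee_rot: [0.0, 0.653, 0.757, 0.0]
force: [0.4, 0.1, -2.2]
grip_width: 0.434
```

Call:
play_rows --pt "0 0 -0.025 0 0 0 -1" --pt "0 0 -0.025 0 0 0 -1" --pt "0 0 0 0 0 0 -1"

```text
time_s: 8.48
eef_pos: [585.8, 29.1, 102.6]
ee_rot: [0.0, 0.653, 0.757, 0.0]
force: [-1.5, 0.7, -1.1]
grip_width: 0.43
```

Call:
play_rows --pt "0 0 -0.025 0 0 0 -1" --pt "0 0 -0.015 0 0 0 -1" --pt "0 0 0 0 0 0 -1" --pt "0 0 0 0 0 0 -1"

```text
time_s: 8.82
eef_pos: [585.9, 29.1, 101.1]
ee_rot: [0.0, 0.653, 0.757, 0.0]
force: [-1.6, 0.3, 1.2]
grip_width: 0.433
```

Call:
play_rows --pt "0 0 0 0 0 0 -0.12" --pt "0 0 0 0 0 0 -0.1" --pt "0 0 0 0 0 0 -0.05" --pt "0 0 0 0 0 0 0.05" --pt "0 0 0 0 0 0 0.2" --pt "0 0 0 0 0 0 0.35" --pt "0 0 0 0 0 0 0.35" --pt "0 0 0 0 0 0 0.35"

```text
time_s: 9.48
eef_pos: [585.9, 29.1, 101.0]
ee_rot: [0.0, 0.653, 0.757, 0.0]
force: [-0.8, -0.6, 0.3]
grip_width: 0.678
```

Call:
play_rows --pt "0 0 0.1 0 0 0 0.35" --pt "0 0 0.2 0 0 0 0.35" --pt "0 0 0.4 0 0 0 0.35" --pt "0 0 0.5 0 0 0 0.35" --pt "0 0 0.6 0 0 0 0.35" --pt "0 0 0.6 0 0 0 0.35" --pt "0 0 0.6 0 0 0 0.35" --pt "0 0 0 0 0 0 0.35"

```text
time_s: 10.15
eef_pos: [587.4, 28.9, 226.8]
ee_rot: [0.004, 0.653, 0.757, 0.002]
force: [0.5, 0.3, 1.0]
grip_width: 0.68
```

Call:
play_rows --pt "0.04 -0.3 0 0 0 0 0.35" --pt "0.08 -0.5 0 0 0 0 0.35" --pt "0.1 -0.6 0 0 0 0 0.35" --pt "0.1 -0.6 0 0 0 0 0.35" --pt "0.1 -0.6 0 0 0 0 0.35" --pt "0.1 -0.6 0 0 0 0 0.35" --pt "0.08 -0.5 0 0 0 0 0.35" --pt "0 0 0 0 0 0 0.35"

```text
time_s: 10.82
eef_pos: [609.4, -123.2, 219.4]
ee_rot: [-0.001, 0.655, 0.756, -0.001]
force: [-0.0, -0.9, 0.0]
grip_width: 0.676
```

Run:
```python
from h import *
st()
a=fix(capture('scene'));b=fix(capture('top'))
o=np.zeros((400,800,3),np.uint8)
o[:,:400]=cv2.resize(a['pixels'][150:300,200:350,::-1],(400,400),interpolation=2);o[:,400:]=cv2.resize(b['pixels'][120:270,190:340,::-1],(400,400),interpolation=2)
cv2.imwrite('pics/i.png',o)
for n,c in(('s',a),('t',b)):
  try: meas(c,n)
  except Exception as e: print(e)
  W=pts(c)
  for C,S,m in blobs(c,(18,110,80),(34,255,255)):
    P=W[m];q=np.nanmedian(P,0)
    if abs(q[1]-30)<60 and abs(q[0]-585)<60:
        zt=np.nanpercentile(P[:,2],95);T=P[P[:,2]>zt-5];print('wt',zt,(T.min(0)+T.max(0))/2)
```

```text
10.8167 pos [ 609.4 -123.2  219.4] jaw [ 0.99   0.143 -0.002] tool z [-0.002 -0.    -1.   ] ang 8.2 F [-0.  -0.9  0. ] g 0.676 q [-0.39  0.54  1.19 -0.    1.41 -0.53]
s pan [589.7  32.3] [145.5 146.5] 97.1
s ring [588.   31.4] [65.7 66.3] 94.7
s knob [ 613.6 -134.7] [26.  25.2] 10.7
s band [ 654.3 -179.5] [29.2 11.1] 10.0
s pointer [ 642.9 -132.9] [39.   8.8] 5.4
wt 160.7786746388052 [587.69858507  31.33874519 159.8528686 ]
t pan [627.4 -22.8] [198.  304.6] 65.7
t ring [582.5  28.1] [69.8 70.4] 44.2
t band [ 641.9 -181.4] [ 7.6 14.2] 15.9
wt 162.25180556690384 [583.67859542  27.51651554 160.6718206 ]
```

View pics/i.png

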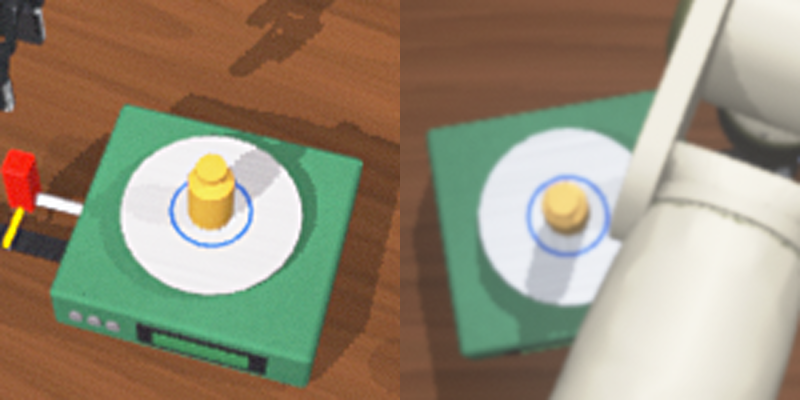

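The weight stands upright inside the ring ((210,195) left, (567,208) right). Both views average (585.7, 29.4), which is the pan centre, and the pan is about 5 mm down. Now the knob.

Call:
play_rows --pt "0.02 -0.2 0 0 0 0.05 0.35" --pt "0.02 -0.16 0 0 0 0 0.35" --pt "0 0 -0.5 0 0 0 0.35" --pt "0 0 -0.6 0 0 0 0.35" --pt "0 0 -0.6 0 0 0 0.35" --pt "0 0 -0.6 0 0 0 0.35" --pt "0 0 -0.3 0 0 0 0.35" --pt "0 0 0 0 0 0 0.35"

```text
time_s: 11.58
eef_pos: [610.3, -132.8, 114.3]
ee_rot: [-0.002, 0.651, 0.759, -0.001]
force: [-1.5, -0.0, 0.1]
grip_width: 0.673
```

Call:
play_rows --pt "0 0 0 0 0 0 0.35" --pt "0 0 0 0 0 0 0.35"

```text
time_s: 11.75
eef_pos: [612.2, -133.6, 118.7]
ee_rot: [0.001, 0.651, 0.759, 0.0]
force: [0.7, -0.0, 0.5]
grip_width: 0.678
```

Call:
play_rows --pt "-0.02 -0.11 -0.1 0 0 0 0.35" --pt "0 0 -0.4 0 0 0 0.35" --pt "0 0 -0.4 0 0 0 0.35" --pt "0 0 -0.4 0 0 0 0.35" --pt "0 0 -0.3 0 0 0 0.35" --pt "0 0 -0.1 0 0 0 0.35" --pt "0 0 0 0 0 0 0.35" --pt "0 0 0 0 0 0 0.35"

```text
time_s: 12.42
eef_pos: [611.0, -138.0, 49.8]
ee_rot: [0.001, 0.651, 0.759, 0.0]
force: [-0.7, 0.3, 0.0]
grip_width: 0.679
```

Run:
```python
from h import *
st()
a=fix(capture('scene'))
cv2.imwrite('pics/j.png',cv2.resize(a['pixels'][170:270,140:260,::-1],(600,500),interpolation=2))
```

```text
12.4167 pos [ 611.  -138.    49.8] jaw [0.988 0.152 0.001] tool z [ 0.001 -0.001 -1.   ] ang 8.72 F [-0.7  0.3  0. ] g 0.679 q [-0.41  0.71  1.37 -0.    1.06 -0.56]
```

View pics/j.png

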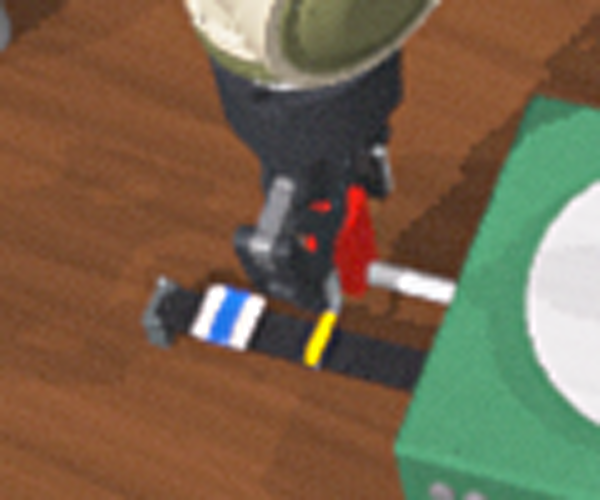

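The knob (355,240) sits between the fingers. The pointer (320,338) and blue band (230,317) stay visible. Closing.

Call:
play_rows --pt "0 0 0 0 0 0 0" --pt "0 0 0 0 0 0 -0.3" --pt "0 0 0 0 0 0 -1" --pt "0 0 0 0 0 0 -1" --pt "0 0 0 0 0 0 -1" --pt "0 0 0 0 0 0 -1" --pt "0 0 0 0 0 0 -1" --squeeze 80

```text
time_s: 13.05
eef_pos: [610.7, -137.8, 49.7]
ee_rot: [0.0, 0.651, 0.759, -0.0]
force: [-3.5, 0.6, 5.6]
grip_width: 0.272
```

```bash
cat >> h.py <<'E'
def gap(c):
    # pointer and band places along scale -y, in the rail frame
    R=meas(c,'s');d=np.array([np.sin(np.radians(8.6)),-np.cos(np.radians(8.6))])
    # edges clipped by occlusion: use along-d centre only
    for k in('pointer','band'):print(k,'along',(d@(np.array(R[k][0])-[585.7,29.4])).round(1))
    print('gap',(d@(np.array(R['band'][0])-R['pointer'][0])).round(1))
E
python3 -c "
from h import *
st();gap(fix(capture('scene')))"
```

```text
13.05 pos [ 610.7 -137.8   49.7] jaw [0.988 0.152 0.   ] tool z [ 0. -0. -1.] ang 8.73 F [-3.5  0.6  5.6] g 0.272 q [-0.41  0.71  1.37 -0.    1.06 -0.56]
s pan [589.8  32.2] [145.4 146.5] 93.4
s ring [588.   31.5] [65.8 66.1] 96.7
s band [ 654.3 -179. ] [29.2 12.1] 10.0
s pointer [ 642.9 -133.3] [39.  9.] 8.4
pointer along 169.4
band along 216.3
gap 46.9
```

Call:
play_rows --pt "0.015 -0.1 0 0 0 0 -1" --pt "0.03 -0.2 0 0 0 0 -1" --pt "0.03 -0.2 0 0 0 0 -1" --pt "0.03 -0.2 0 0 0 0 -1" --pt "0.03 -0.2 0 0 0 0 -1" --pt "0.025 -0.16 0 0 0 0 -1" --pt "0.015 -0.1 0 0 0 0 -1" --pt "0 0 0 0 0 0 -1"

```text
time_s: 13.77
eef_pos: [617.8, -183.6, 49.6]
ee_rot: [-0.0, 0.651, 0.759, 0.001]
force: [-3.1, 7.6, 7.6]
grip_width: 0.268
```

Call:
play_rows --pt "0 0 0 0 0 0 -1" --pt "0 0 0 0 0 0 -1" --pt "0 0 0 0 0 0 -1"

```text
time_s: 14.02
eef_pos: [617.7, -182.8, 49.6]
ee_rot: [-0.001, 0.651, 0.759, 0.001]
force: [-4.3, 7.3, 7.8]
grip_width: 0.267
```

Run:
```python
from h import *
st()
a=fix(capture('scene'))
b=fix(capture('top'))
o=np.zeros((450,800,3),np.uint8)
o[:,:450]=cv2.resize(a['pixels'][190:270,140:220,::-1],(450,450),interpolation=2);o[:350,450:]=cv2.resize(b['pixels'][140:220,290:370,::-1],(350,350),interpolation=2)
cv2.imwrite('pics/k.png',o)
hsv=cv2.cvtColor(a['pixels'],cv2.COLOR_RGB2HSV)
d=np.array([np.sin(np.radians(8.6)),-np.cos(np.radians(8.6))])
for k,h in(('yellow',32),('blue',27)):
  for C,S,m in blobs(a,*COL[k],amin=5):
    if 150<C[0]<230 and 200<C[1]<260: p=ray(a,*C,h);print(k,C,S[4],p.round(1),'along',(d@(p[:2]-[585.7,29.4])).round(1))
```

```text
14.0167 pos [ 617.7 -182.8   49.6] jaw [0.988 0.152 0.   ] tool z [-0.     0.002 -1.   ] ang 8.75 F [-4.3  7.3  7.8] g 0.267 q [-0.47  0.75  1.3   0.    1.09 -0.62]
yellow [186.86486486 228.97297297] 37 [ 646.  -178.5   32. ] along 214.6
blue [183.28571429 232.64285714] 14 [ 655.9 -183.2   27. ] along 220.7
```

View pics/k.png

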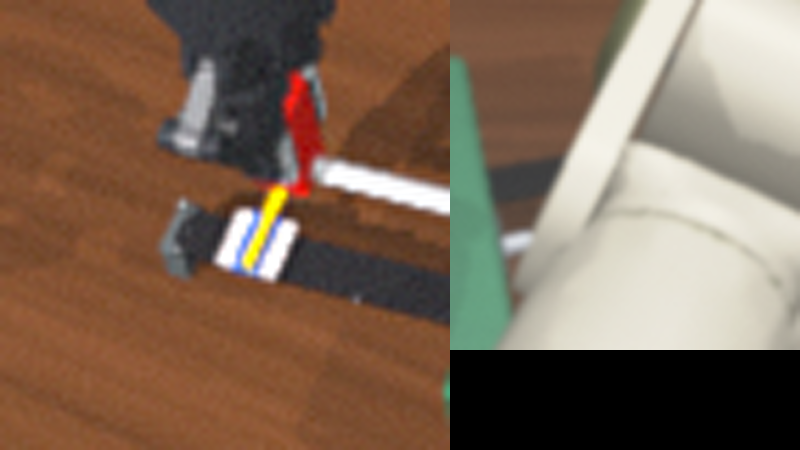

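Call:
play_rows --pt "0.006 -0.04 0 0 0 0 -1" --pt "0 0 0 0 0 0 -1" --pt "0 0 0 0 0 0 -1" --pt "0 0 0 0 0 0 -1" --pt "0 0 0 0 0 0 -1" --pt "0 0 0 0 0 0 -1"

```text
time_s: 14.62
eef_pos: [617.9, -184.3, 49.6]
ee_rot: [-0.001, 0.651, 0.759, 0.001]
force: [-3.1, 7.0, 8.0]
grip_width: 0.271
```

Run:
```python
from h import *
st()
a=fix(capture('scene'))
o=np.zeros((450,800,3),np.uint8)
o[:,:450]=cv2.resize(a['pixels'][205:255,160:210,::-1],(450,450),interpolation=2);o[:350,450:]=cv2.resize(a['pixels'][160:300,210:350,::-1],(350,350),interpolation=2)
cv2.imwrite('pics/l.png',o)
d=np.array([np.sin(np.radians(8.6)),-np.cos(np.radians(8.6))])
for k,h in(('yellow',32),):
  for C,S,m in blobs(a,*COL[k],amin=5):
    if 150<C[0]<230 and 200<C[1]<260: p=ray(a,*C,h);print(k,C,S[4],p.round(1),'along',(d@(p[:2]-[585.7,29.4])).round(1))
# clip's white edges along rail
W=pts(a);hsv=cv2.cvtColor(a['pixels'],cv2.COLOR_RGB2HSV)
m=(hsv[...,2]>170)&(hsv[...,1]<60)&(W[...,2]<36)&(abs(W[...,0]-653)<18)&(abs(W[...,1]+180)<22)
v,u=np.nonzero(m);s=np.array([d@(ray(a,x,y,26)[:2]-[585.7,29.4]) for x,y in zip(u,v)]);print('clip',np.percentile(s,[1,99]),np.percentile(s,[1,99]).mean())
```

```text
14.6167 pos [ 617.9 -184.3   49.6] jaw [0.988 0.152 0.   ] tool z [-0.     0.002 -1.   ] ang 8.76 F [-3.1  7.   8. ] g 0.271 q [-0.47  0.75  1.3   0.    1.09 -0.63]
yellow [186.27027027 228.89189189] 37 [ 646.4 -179.9   32. ] along 216.0
clip [203.23844587 230.13561901] 216.68703243947317
```

View pics/l.png

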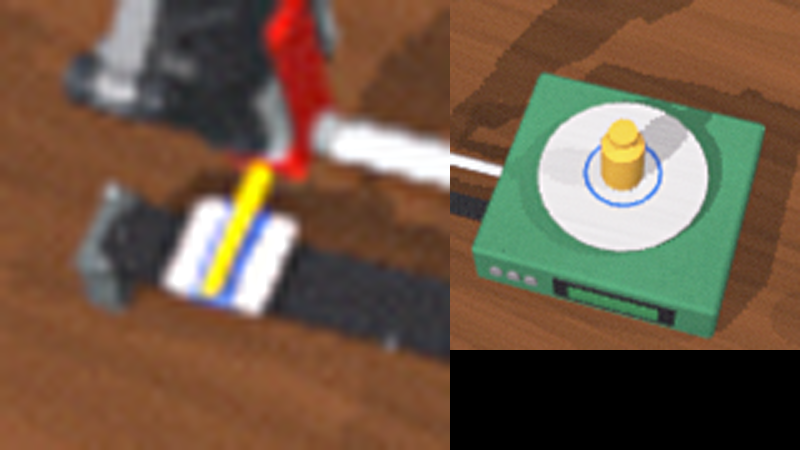

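The pointer is centred on the blue band (blue shows on both sides at (235,240)), and the weight is still upright in the ring. Handing in while holding.

```bash
python3 -c "
from h import *
order.finish_job();st()"
```

```text
the job is handed in; nothing more can be done
the job is handed in; nothing more can be done
```

I handed the job in at about 15 s of robot time, with the brass weight on the pan and the gripper still holding the knob at the mark.

- **Weight:** I picked the largest brass weight (not the two smaller look-alikes) and lowered it onto the pan at about 1 mm per step. I let go once the force reading fell to about zero, with the pan roughly 5–6 mm down. The last picture shows it upright inside the blue ring; the two views taken just after release average within 1 mm of the pan centre.
- **Slide:** I then gripped the red knob at 80 N and pulled it about 47 mm. The pointer measured 216.0 mm along the slide, against 216.3–216.7 mm for the blue band and clip. Blue shows on both sides of the pointer.
- **Disagreements:** The two cameras differed by 2–5 mm, so I averaged them for the weight, pan and knob positions. The pointer check at the end used the scene camera only, because the arm hid the mark from the top one.
- **Not checked:** I did not touch the steel weight or the jar, but I took no final picture of either. The state could not be read after the hand-in.

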